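# Stow the grill tongs in the sprung dock

### The arm

A 7-joint arm with a two-finger parallel gripper is mounted at the origin on the work surface. World frame = base frame: x ahead of the robot, y to its left, z up, the work surface at z = 0. Lengths are in mm, angles in rad, forces in N, time in s.
With the tool pointing down it reaches from about 425 to 925 mm from the base axis. Payload 6.8 kg.
Tool frame: the origin (TCP) lies midway between the tips of the shut fingers; the grasp point (between the pads) lies 19 mm behind it; z points along the fingers, y is the line along which they close (so a half turn about z gives the same grasp; the last joint's range is limited). The gripper opens to 88 mm and grips with 3 to 60 N. Pads are 20 mm wide; open, the fingers measure 115 mm over their backs; the gripper's body (75 mm by 178 mm) begins 61 mm behind the grasp point.
Start: joints at [1.142, 0.477, 0.022, 1.555, -0.011, 1.109, -0.083], TCP at [212.854, -640.578, 222.664] pointing down, gripper open.
Joint ranges: [-2.96, 2.96], [-0.34, 2.1], [-1.41, 1.46], [0.24, 2.44], [-1.37, 4.51], [0.17, 1.92], [-2.96, 2.96]. Speed limits (rad/s): [2.39, 2.39, 3.14, 3.14, 3.14, 3.14, 3.14].

### API

Orientations are given as a rotation vector (axis times angle).
In Python, from station import r gives the robot as it stands.
- The arm moves only by the shell command python3 -m inch 'ROWS' [OPENING]. ROWS is JSON, a list of rows, each an object of numbers: "x", "y", "z": the shift along the tool's x, y, z in mm; "rx", "ry", "rz": the turn, a rotation vector about the tool's x, y, z in degrees. A call has 1 to 12 rows; each row is the pose to reach, as a shift and turn from the pose commanded when the call began, along the tool's axes at that moment; what a row does not reach only later rows make up. A row lasts 1/10 s, in which the tool goes at most 50 mm and 8.59 degrees, less where a joint would pass 70% of its speed; a pose out of reach is approached as far as the arm can. A call with a gripper value outside its range is refused whole. OPENING is the closure, from -1 (fully open) to 1 (shut), set as the call begins (- or left out, the last holds). The fingers move at their own pace and stop on an object; the grip force is fixed at half the most. Time passes only in rows, so rows that repeat a pose let the fingers close. It gives the time, the measured TCP pose, the force, the opening and the grip force at its end, in the units of the state.
- r.get_obs(): the state, without advancing time (a new reading comes with each control period).
- r.snapshot(name): name is "side" or "top"; returns a dict with "pixels" (420x560x3 uint8, blue, green, red), "z_map" (420x560 float32, mm along the optical axis (not along the pixel's ray), 0 where there is no reading), "K" (3x3 intrinsics, pixels), "R" (3x3) and "t" (3): a world point X has camera coordinates R X + t. Camera axes: x right, y down, z forward; pixel columns grow to the right and rows downward; lengths in mm; the calibration is good to about 2 mm. A picture is of the moment at which its call begins.
- r.hand_in(): hands the job in; it is judged then, once.
Trained networks look in a picture, given as the dict that the camera call returned (one of the last four; its "shot" number tells which), for a name from the list of things; names that differ only in an ending like _2 or _b are one class to them, and where a whole thing is asked for, a point or a joint stands for the part that bears it (a point fixed in the world has none). Each returns a list of dicts, best first, with "score" (0 to 1); they miss things now and then, are a little off and sometimes report something else, mostly with a low value. They report only what shows in the picture. A call takes as long as a camera call.
- r.look_for(thing, picture): "box" ([left, top, width, height] in pixels, round what is visible of it).
- r.cut_out(thing, picture): "mask" (420x560 bool, what is visible of it) and "box" ([left, top, width, height] in pixels, round what is visible of it).
The state is a dict: "t": time; "joint_positions": joint angles; "qd": joint speeds; "tau": joint torques, N m; "tool_pos": TCP position; "tool_rot": TCP orientation; "wrist_force": force on the tool from outside, world axes, zero at the start; "wrist_torque": the same for the moment, N m; "grip_width": finger opening in mm; "grasp_force": force on a finger pad.
Only numpy, scipy, OpenCV 4.12 (cv2) and the standard library are available. Lean on these libraries where they do the work, as an engineer would, in place of code of your own. Each camera call takes 0.05 s, during which the arm holds its last target. There are 200 camera calls.

### The job

It is getting windy: stow the steel grill tongs in their wooden dock by laying them in the channel and sliding them in, head first, under the raised keeper arm until the head is fully home against the end stop. Then press the sprung keeper arm down by its black pad until its detent holds it down by itself. Keep the arm up until the tongs are home, and leave the coaster and spice jar alone.

Things in the scene. Friction and masses are not known exactly. Their poses are not given: they have to be found in the camera images.
- tongs: Steel grill tongs locked shut, one rigid piece 280 mm long, 24 mm high, about 0.2 kg, lying flat on the table. Origin: underside, mid length, near the centre of mass. x runs to the broad head, y across, z up. Grip the two straight arms (x -110 to +80 mm), 30 mm wide over both. Head x +80 to +125 mm is 40 mm wide, nose to +140 mm 30 mm wide. The other, hinge end is 24 mm wide with a small loop.
- tongs_tip (a point): Front end of the tongs' head, on the centre line at the underside: x = +140 mm in the tongs' frame; axes as the tongs.
- dock: Fixed wooden dock. Origin on the table under the channel; x runs along the channel to the end stop, y across (hinge side +), z up. Base board x -130 to +110, y -150 to +100 mm, 12 mm thick. On it a strip 60 mm wide, x -110 to +110 mm, is the channel floor, z = 26 mm. Side guides x 0 to 90 mm, 46 mm clear between, up to z = 50 mm, flared at the top and (x 0 to -27 mm) at the mouth.
- stop_face (a point): Middle of the end stop's face at floor height: x +90, y 0, z 26 mm in the dock's frame. The stop is 60 mm wide, up to z = 56 mm. Tongs that are home touch it with their tip; their origin is then at x -50 mm, underside at z 26 mm, hinge end overhanging the board. Nothing stands beside the strip at x below -30 mm.
- keeper_hinge (a point): Keeper arm's hinge, fixed at x +55, y +75, z 56 mm in the dock's frame, axis along the dock's x. From here the steel arm, 20 mm wide and 6 mm thick, crosses the channel towards -y. Raised, it lies 30 mm or more above tongs slid in beneath it, but it covers the channel at x 45 to 65 mm, so tongs cannot be lowered in through there.
- pad (a point): Middle of the top face of the black 40 x 40 mm press pad at the arm's outer end, 150 mm from the hinge axis and 7 mm above the arm's centre plane; moves with the arm. Arm raised: 142 mm above the table, sloping 32 degrees up towards the dock's -y. Arm down: level, 63 mm above the table, at x +55, y -75 mm in the dock's frame. The catch housing (z up to 72 mm) stands at y -118 to -150 mm.
- keeper (a joint): Keeper arm's angle, rad: 0 raised (its spring returns it there), 0.56 fully down, level, at a hard limit. At the pad it takes about 2 N at first, 4 N on the way and about 10 N near 0.5, where its nose meets the sprung catch; past about 0.53 the catch pulls it on to 0.56 and holds it. Let go earlier it springs up. Down, it clears seated tongs by 3 mm; tongs lying on top of the guides block it.
- coaster: Bystander: round grey stone coaster, 100 mm across, 10 mm thick, loose; origin under its centre.
- spice_jar: Bystander: glass spice jar with a metal cap, 48 mm across, 100 mm high, loose; origin under its centre.

How it is judged:
By the outcome, as a careful person would: the job done as asked, in the order asked, and still so for the second after the job is handed in, with the robot touching nothing.
It also fails if it takes over 64 s, if anything falls off the work surface, if the arm or the gripper's body presses on something with over 40 N, if the wrist force passes 120 N, or if a joint passes its speed limit or range.

## Working session

There is one attempt and no reset: what is moved stays moved. The work goes in short steps, Python scripts to look and compute and a shell command to move; the robot and the scene stay as the last step left them, time stands still between calls to the robot, and variables do not carry over. Pictures are saved under pics/ and viewed, at most 10 in all, crops included, and the job is handed in when it is done.

```bash
mkdir -p pics; ls
cat > h.py <<'E'
import numpy as np, cv2
from station import r
from scipy.spatial.transform import Rotation as Rn
def pts(s,mask):
    v,u=np.nonzero(mask&(s["z_map"]>0)); z=s["z_map"][v,u]; K=s["K"]
    c=np.stack([(u-K[0,2])/K[0,0]*z,(v-K[1,2])/K[1,1]*z,z],1)
    return (c-s["t"])@s["R"]
def proj(s,X):
    c=s["R"]@np.asarray(X,float)+s["t"]; p=s["K"]@c; return p[:2]/p[2]
E
python3 - <<'E'
from h import *
o=r.get_obs(); print(o["t"],o["tool_pos"],o["tool_rot"],o["grip_width"])
for n in("top","side"):
    s=r.snapshot(n); cv2.imwrite(f"pics/{n}0.png",s["pixels"])
    np.savez(f"{n}0.npz",**{k:s[k] for k in("pixels","z_map","K","R","t")})
    for th in("tongs","dock","pad","coaster","spice_jar"):
        for d in r.cut_out(th,s)[:2]:
            P=pts(s,d["mask"]); print(n,th,round(d["score"],2),d["box"],P.shape,np.median(P,0).round() if len(P) else "",np.percentile(P,[2,98],axis=0).round().tolist() if len(P) else "")
            np.save(f"{n}_{th}.npy",P) if d["score"]>.5 else 0
E
```

```text
pics
0.0 [ 212.57652911 -640.02137153  221.70022535] [-3.09956708e+00 -5.01461216e-01  7.33868377e-04] 88.05411856832023
top tongs 0.69 [178.3, 213.4, 82.9, 120.0] (1604, 3) [537. 158.  24.] [[416.0, 89.0, 5.0], [639.0, 241.0, 27.0]]
top dock 0.83 [362.7, 210.9, 141.8, 133.3] (14334, 3) [ 517. -268.   13.] [[400.0, -399.0, 9.0], [638.0, -151.0, 145.0]]
top pad 0.78 [379.5, 220.5, 99.7, 36.6] (1336, 3) [ 580. -263.  120.] [[561.0, -312.0, 58.0], [605.0, -162.0, 154.0]]
top coaster 0.92 [323.4, 136.5, 44.8, 42.8] (1566, 3) [ 773. -104.   10.] [[729.0, -148.0, 5.0], [819.0, -59.0, 13.0]]
top coaster 0.62 [180.9, 212.5, 81.6, 117.7] (1770, 3) [541. 158.  23.] [[418.0, 89.0, -0.0], [639.0, 239.0, 27.0]]
top spice_jar 0.76 [235.0, 141.8, 29.6, 35.7] (658, 3) [752. 100.  98.] [[738.0, 81.0, 1.0], [780.0, 124.0, 102.0]]
side tongs 0.77 [167.6, 181.3, 114.2, 38.4] (1756, 3) [537. 154.  21.] [[417.0, 85.0, 4.0], [633.0, 231.0, 27.0]]
side dock 0.73 [165.4, 308.2, 176.3, 111.8] (13316, 3) [ 526. -252.   15.] [[394.0, -328.0, 10.0], [633.0, -158.0, 150.0]]
side pad 0.7 [261.5, 312.3, 55.2, 77.2] (1412, 3) [ 578. -277.  134.] [[557.0, -318.0, 62.0], [603.0, -166.0, 155.0]]
side coaster 0.9 [338.3, 256.2, 56.4, 46.1] (1802, 3) [ 771. -109.   10.] [[728.0, -152.0, 2.0], [816.0, -60.0, 13.0]]
side spice_jar 0.91 [318.8, 166.4, 21.4, 47.2] (852, 3) [752.  88.  71.] [[734.0, 79.0, 6.0], [776.0, 119.0, 102.0]]
```

View pics/top0.png

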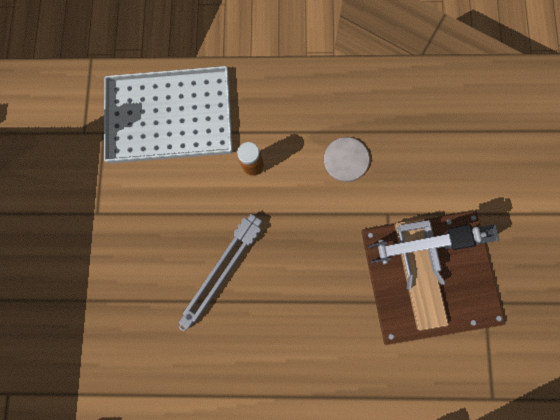

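Run:
```python
import numpy as np,cv2
for n in("top","side"):
    P=np.load(f"{n}_tongs.npy"); P=P[(P[:,2]>12)&(P[:,2]<35)]
    c,(w,h),a=cv2.minAreaRect(P[:,:2].astype(np.float32)); print("tongs",c,w,h,a)
    m=P[:,:2].mean(0); ev,V=np.linalg.eigh(np.cov((P[:,:2]-m).T)); d=V[:,1]*np.sign(V[0,1]); q=(P[:,:2]-m); s=q@d; l=q@[-d[1],d[0]]
    print(m,d,np.degrees(np.arctan2(d[1],d[0])),s.min(),s.max())
    for b in range(-160,160,20):
        k=(s>=b)&(s<b+20)
        if k.sum()>5: print(b,k.sum(),np.percentile(l[k],[3,97]).round(1),np.median(P[k,2]).round(1),end=" | ")
    print()
    P=np.load(f"{n}_dock.npy"); B=P[(P[:,2]>8)&(P[:,2]<16)]
    print("dock",cv2.minAreaRect(B[:,:2].astype(np.float32)), np.percentile(B,[1,99],axis=0).round())
    for lo,hi in((23,29),(46,51.5),(53,58)):
        Q=P[(P[:,2]>lo)&(P[:,2]<hi)]; print(lo,len(Q),np.percentile(Q,[2,98],axis=0).round(), cv2.minAreaRect(Q[:,:2].astype(np.float32)))
```

```text
tongs (524.5728759765625, 165.9539794921875) 43.664764404296875 279.0278625488281 57.889034271240234
[536.14531932 159.99165715] [ 0.83961227 -0.54318619] -32.90080100819657 -152.5582341616372 126.46664961777728
-160 35 [-9.4  9.3] 16.5 | -140 124 [-10.6  12.8] 24.1 | -120 124 [-13.4  14.3] 24.0 | -100 86 [-13.7  14.3] 23.6 | -80 86 [-13.8  14.1] 23.6 | -60 91 [-13.9  14.7] 23.5 | -40 89 [-13.7  15.1] 23.6 | -20 86 [-13.9  14.9] 23.2 | 0 74 [-14.   13.6] 23.5 | 20 77 [-14.1  13.9] 23.3 | 40 86 [-14.1  14.4] 23.3 | 60 151 [-19.1  19.7] 23.7 | 80 187 [-19.1  20.3] 24.3 | 100 159 [-18.9  19.4] 23.8 | 120 36 [-12.1  14. ] 23.0 | 
dock ((519.934814453125, -275.68182373046875), (239.97154235839844, 250.6998748779297), 9.786215782165527) [[ 392. -407.    9.]
 [ 647. -144.   15.]]
23 2348 [[ 420. -290.   23.]
 [ 628. -215.   28.]] ((527.18505859375, -251.39715576171875), (223.49310302734375, 147.3338623046875), 33.451019287109375)
46 198 [[ 524. -359.   46.]
 [ 619. -200.   51.]] ((569.8352661132812, -265.88385009765625), (241.79820251464844, 98.1037368774414), 88.2857666015625)
53 212 [[ 55
[... 667 characters left out ...]
8.3  22.1] 23.7 | 80 156 [-18.1  23. ] 24.2 | 100 132 [-16.4  20.5] 22.0 | 120 9 [-8.9  5. ] 16.6 | 
dock ((513.0308837890625, -259.153076171875), (238.60096740722656, 213.7730255126953), 9.862110137939453) [[ 386. -336.    9.]
 [ 641. -149.   15.]]
23 3323 [[ 417. -293.   24.]
 [ 606. -222.   29.]] ((523.121826171875, -240.1550750732422), (151.5986328125, 221.31216430664062), 77.7608413696289)
46 556 [[ 522. -327.   46.]
 [ 609. -203.   51.]] ((562.9044799804688, -245.31643676757812), (108.08113861083984, 177.64901733398438), 19.353191375732422)
53 242 [[ 547. -263.   54.]
 [ 625. -170.   58.]] ((593.1231689453125, -209.5130615234375), (42.01983642578125, 124.68705749511719), 36.0400390625)
```

The picture shows the tongs with their head up and to the right, at (250,228), and the hinge end at (185,323). The dock's mouth faces down, at about (430,325), with its stop near (410,228), the hinge on the left and the black pad at (465,238). Next I refine the dock pose from the strip and board.

```bash
cat >> h.py <<'E'
def go(X,yaw,tilt=None):
    """shift/turn in tool axes from measured pose to TCP at X, pointing down, tool x at yaw (deg)"""
    o=r.get_obs(); R0=Rn.from_rotvec(o["tool_rot"]); Rt=Rn.from_euler("z",yaw,degrees=True)*Rn.from_euler("x",180,degrees=True)
    print("from",o["tool_pos"].round(1) if hasattr(o["tool_pos"],"round") else o["tool_pos"],"shift",R0.inv().apply(np.array(X)-o["tool_pos"]).round(1),"turn",np.degrees((R0.inv()*Rt).as_rotvec()).round(2))
def fitdock(P,yaw0=9.8,o0=(525.5,-249.4)):
    """refine yaw & origin from strip edges (y) and front edge (x)"""
    from scipy.optimize import minimize
    a=np.radians(yaw0); M=np.array([[np.cos(a),np.sin(a)],[-np.sin(a),np.cos(a)]])
    q=(P[:,:2]-np.array(o0))@M.T
    f=(abs(P[:,2]-26)<5)&(q[:,0]>-118)&(q[:,0]<-32)&(abs(q[:,1])<40); S=q[f]
    lo,hi=[],[]; xs=[]
    for b in range(-105,-32,8):
        k=S[(S[:,0]>=b)&(S[:,0]<b+8)]
        if len(k)>10: xs.append(b+4);lo.append(np.percentile(k[:,1],2));hi.append(np.percentile(k[:,1],98))
    print("strip front x",np.percentile(S[:,0],1).round(1),"floor z",np.median(P[f,2]).round(1),"lo",np.round(lo,1),"hi",np.round(hi,1),"slope deg",np.degrees(np.polyfit(xs,(np.array(lo)+hi)/2,1)[0]).round(2))
E
python3 - <<'E'
from h import *
for n in("top","side"):
    s=np.load(f"{n}0.npz"); s={k:s[k] for k in s}
    P=pts(s,np.ones((420,560),bool)); fitdock(P)
    a=np.radians(9.8);M=np.array([[np.cos(a),np.sin(a)],[-np.sin(a),np.cos(a)]]); q=(P[:,:2]-[525.5,-249.4])@M.T
    k=(abs(P[:,2]-56)<2.5)&(q[:,0]>80)&(q[:,0]<125)&(abs(q[:,1])<40); print("stop top",np.percentile(q[k],[3,50,97],axis=0).round(1).tolist(),k.sum())
    k=(abs(P[:,2]-12)<3)&(q[:,0]>-150)&(q[:,0]<130)&(q[:,1]<120)&(q[:,1]>-170);print("board",np.percentile(q[k],[.5,99.5],axis=0).round(1).tolist())
    k=(P[:,2]>40)&(q[:,0]>5)&(q[:,0]<40)&(abs(q[:,1])<40)&(P[:,2]<52); print("guides",[np.percentile(q[k&(sg*q[:,1]>0),1],[5,50,95]).round(1).tolist() for sg in(-1,1)])
    k=(P[:,2]>100)&(q[:,0]>20)&(q[:,0]<90)&(q[:,1]<-20)&(q[:,1]>-80); print("pad/arm end",np.percentile(np.c_[q,P[:,2]][k],[3,50,97],axis=0).round(1).tolist())
go([523.5,165.5,100],-33)
E
```

```text
strip front x -109.0 floor z 25.7 lo [-28.  -28.3 -28.6 -28.8 -28.4 -28.4 -28.3 -28.7 -28.8 -25.5] hi [29.9 29.5 29.1 29.4 29.2 29.6 28.8 29.3 29.2 29.3] slope deg 0.28
stop top [[90.1, -28.5], [95.7, -0.4], [101.4, 27.5]] 163
board [[-128.7, -148.0], [108.4, 99.1]]
guides [[-33.1, -27.9, -23.5], [23.7, 28.9, 32.6]]
pad/arm end [[36.6, -74.9, 120.7], [54.7, -49.7, 142.0], [73.1, -22.7, 154.3]]
strip front x -112.4 floor z 26.2 lo [-29.5 -29.9 -29.8 -30.1 -30.  -29.9 -29.8 -29.6 -30.  -28.9] hi [28.4 28.2 27.4 28.3 28.4 28.  27.8 28.3 27.9 27.7] slope deg 0.02
stop top [[86.7, -29.1], [92.5, -1.7], [98.1, 27.5]] 237
board [[-132.1, -107.0], [105.2, 98.2]]
guides [[-33.0, -29.1, -23.6], [22.9, 27.4, 31.8]]
pad/arm end [[32.6, -78.2, 121.2], [50.8, -55.3, 145.6], [69.4, -23.7, 154.8]]
from [ 212.9 -640.6  222.7] shift [ 549.  -667.   122.6] turn [ 0.   -0.   51.38]
```

```bash
python3 -m inch '[{"x":360,"y":-240,"rz":10},{"x":360,"y":-240,"rz":20},{"x":360,"y":-240,"rz":20},{"x":360,"y":-240,"rz":30},{"x":360,"y":-240,"rz":30},{"x":360,"y":-240,"rz":40},{"x":360,"y":-240,"rz":51.4},{"x":360,"y":-240,"rz":51.4},{"x":360,"y":-240,"rz":51.4},{"x":549,"y":-667,"rz":51.4},{"x":549,"y":-667,"rz":51.4},{"x":549,"y":-667,"rz":51.4}]' -1
python3 -c "
from h import *
go([523.5,165.5,130],-33);go([523.5,165.5,5],-33);print(r.get_obs()['joint_positions'])"
```

```text
from [ 212.9 -640.6  222.7] shift [ 549.  -667.    92.6] turn [ 0.   -0.   51.38]
from [ 212.9 -640.6  222.7] shift [ 549.  -667.   217.6] turn [ 0.   -0.   51.38]
[ 1.14188197  0.47700498  0.02241665  1.55541828 -0.01149071  1.10925951
 -0.08311555]$[0]: bad value
```

```bash
python3 -m inch '[{"x":360,"y":-240,"z":0,"rx":0,"ry":0,"rz":51.4}]' -1; python3 -m inch --help | head -30
```

```text
t: 0.7
tool_pos: [237.2, -605.6, 222.5]
tool_rot: [3.129, 0.25, -0.005]
wrist_force: [1.3, -0.7, 0.1]
grip_width: 87.6
grasp_force: 0.0invalid input: not JSON, or not a number
```

```bash
python3 -m inch '[{"x":284,"y":-256,"z":0,"rx":0,"ry":0,"rz":42.8},{"x":284,"y":-256,"z":0,"rx":0,"ry":0,"rz":42.8},{"x":284,"y":-256,"z":0,"rx":0,"ry":0,"rz":42.8},{"x":284,"y":-256,"z":0,"rx":0,"ry":0,"rz":42.8},{"x":284,"y":-256,"z":0,"rx":0,"ry":0,"rz":42.8},{"x":284,"y":-256,"z":0,"rx":0,"ry":0,"rz":42.8},{"x":284,"y":-256,"z":0,"rx":0,"ry":0,"rz":42.8},{"x":406,"y":-708,"z":0,"rx":0,"ry":0,"rz":42.8},{"x":406,"y":-708,"z":0,"rx":0,"ry":0,"rz":42.8},{"x":406,"y":-708,"z":0,"rx":0,"ry":0,"rz":42.8},{"x":406,"y":-708,"z":0,"rx":0,"ry":0,"rz":42.8},{"x":406,"y":-708,"z":0,"rx":0,"ry":0,"rz":42.8}]' -1
python3 -c "
from h import *
go([523.5,165.5,130],-33);go([523.5,165.5,5],-33);print(r.get_obs()['joint_positions'])"
```

```text
t: 1.9
tool_pos: [488.6, -83.9, 223.1]
tool_rot: [-3.012, 0.893, -0.002]
wrist_force: [1.2, -0.5, 0.2]
grip_width: 88.0
grasp_force: 0.0
from [488.6 -83.9 223.1] shift [-106.8 -228.1   93.1] turn [-0.02 -0.06 -0.02]
from [488.6 -83.9 223.1] shift [-106.9 -228.1  218.1] turn [-0.02 -0.06 -0.02]
[ 0.13555042  0.18568355 -0.10343364  1.96935277  0.02308364  0.98660031
 -2.12600977]
```

```bash
python3 -m inch '[{"x":-104,"y":-222,"z":93,"rx":0,"ry":0,"rz":0},{"x":-104,"y":-222,"z":93,"rx":0,"ry":0,"rz":0},{"x":-104,"y":-222,"z":93,"rx":0,"ry":0,"rz":0},{"x":-104,"y":-222,"z":93,"rx":0,"ry":0,"rz":0},{"x":-104,"y":-222,"z":93,"rx":0,"ry":0,"rz":0},{"x":-104,"y":-222,"z":93,"rx":0,"ry":0,"rz":0},{"x":-104,"y":-222,"z":93,"rx":0,"ry":0,"rz":0},{"x":-104,"y":-222,"z":93,"rx":0,"ry":0,"rz":0},{"x":-104,"y":-222,"z":93,"rx":0,"ry":0,"rz":0}]' -1
python3 -c "
from h import *
go([523.5,165.5,5],-33);print(r.get_obs()['joint_positions'])
s=r.snapshot('side');cv2.imwrite('pics/side1.png',s['pixels'][120:320,120:400].repeat(2,0).repeat(2,1))"
```

```text
t: 2.8
tool_pos: [522.8, 154.6, 130.3]
tool_rot: [3.01, -0.897, 0.002]
wrist_force: [-0.8, -0.3, -1.0]
grip_width: 87.4
grasp_force: 0.0
from [522.8 154.6 130.3] shift [ -5.6  -9.5 125.3] turn [ 0.01 -0.07 -0.2 ]
[-0.22867664  0.3852855  -0.21497875  1.94249266  0.1110383   0.82440883
 -2.65408326]
```

View pics/side1.png

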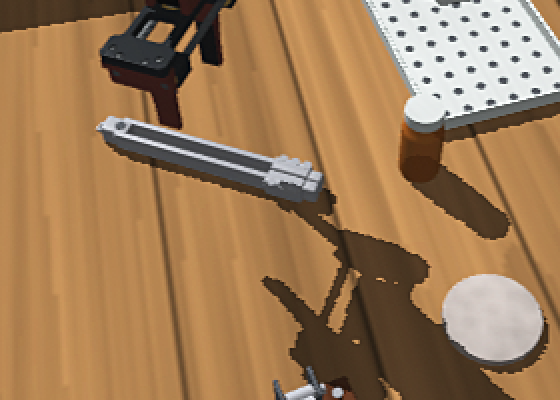

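Side view: the gripper sits above the tongs, with its fingers on either side of the arms, and the head points right at (320,185). Now I descend and grip.

```bash
python3 -m inch '[{"x":-5.6,"y":-9.5,"z":45,"rx":0,"ry":0,"rz":0},{"x":-5.6,"y":-9.5,"z":90,"rx":0,"ry":0,"rz":0},{"x":-5.6,"y":-9.5,"z":115,"rx":0,"ry":0,"rz":0},{"x":-5.6,"y":-9.5,"z":125,"rx":0,"ry":0,"rz":0},{"x":-5.6,"y":-9.5,"z":125,"rx":0,"ry":0,"rz":0},{"x":-5.6,"y":-9.5,"z":125,"rx":0,"ry":0,"rz":0}]' -1
python3 -m inch '[{"x":0,"y":0,"z":0,"rx":0,"ry":0,"rz":0},{"x":0,"y":0,"z":0,"rx":0,"ry":0,"rz":0},{"x":0,"y":0,"z":0,"rx":0,"ry":0,"rz":0},{"x":0,"y":0,"z":0,"rx":0,"ry":0,"rz":0},{"x":0,"y":0,"z":0,"rx":0,"ry":0,"rz":0},{"x":0,"y":0,"z":0,"rx":0,"ry":0,"rz":0},{"x":0,"y":0,"z":0,"rx":0,"ry":0,"rz":0},{"x":0,"y":0,"z":0,"rx":0,"ry":0,"rz":0}]' 1
python3 -c "
from h import *
print(r.get_obs()['wrist_force'])
D=np.array([524.2,-250.2]);a=np.radians(9.8);print(D+170*-np.array([np.cos(a),np.sin(a)]))
go([524,166,130],-33)
go([480,-60,130],-10)"
```

```text
t: 3.45
tool_pos: [523.9, 167.7, 6.0]
tool_rot: [-3.011, 0.894, -0.003]
wrist_force: [-0.3, -0.3, -0.1]
grip_width: 87.8
grasp_force: 0.0
t: 4.25
tool_pos: [522.8, 168.1, 4.6]
tool_rot: [-3.012, 0.892, -0.0]
wrist_force: [-1.0, 0.5, -1.0]
grip_width: 29.6
grasp_force: 30.0
[-0.96537581  0.51370618 -0.99240564]
[ 356.68065726 -279.13561486]
from [522.8 168.1   4.6] shift [   2.2    1.1 -125.4] turn [-0.01  0.   -0.01]
from [522.8 168.1   4.6] shift [  88.4  214.5 -125.4] turn [-1.000e-02  0.000e+00 -2.301e+01]
```

```bash
python3 -m inch '[{"x":0,"y":0,"z":-15,"rx":0,"ry":0,"rz":0},{"x":0,"y":0,"z":-50,"rx":0,"ry":0,"rz":0},{"x":0,"y":0,"z":-100,"rx":0,"ry":0,"rz":0},{"x":0,"y":0,"z":-150,"rx":0,"ry":0,"rz":0},{"x":0,"y":0,"z":-190,"rx":0,"ry":0,"rz":0},{"x":20,"y":44,"z":-190,"rx":0,"ry":0,"rz":-4},{"x":40,"y":88,"z":-190,"rx":0,"ry":0,"rz":-8},{"x":60,"y":132,"z":-190,"rx":0,"ry":0,"rz":-13},{"x":80,"y":174,"z":-190,"rx":0,"ry":0,"rz":-18},{"x":97,"y":209,"z":-190,"rx":0,"ry":0,"rz":-23},{"x":97,"y":209,"z":-190,"rx":0,"ry":0,"rz":-23},{"x":97,"y":209,"z":-190,"rx":0,"ry":0,"rz":-23}]'
python3 -c "
from h import *
go([450,-200,195],9.8);go([366.5,-277.4,195],9.8);go([366.5,-277.4,70],9.8)"
```

```text
t: 5.45
tool_pos: [489.7, -60.9, 195.3]
tool_rot: [-3.129, 0.279, -0.0]
wrist_force: [-0.7, 0.2, -2.7]
grip_width: 30.0
grasp_force: 30.0
from [489.7 -60.9 195.3] shift [-14.5 144.    0.2] turn [-1.e-02 -1.e-02 -2.e+01]
from [489.7 -60.9 195.3] shift [-8.300e+01  2.349e+02  2.000e-01] turn [-1.e-02 -1.e-02 -2.e+01]
from [489.7 -60.9 195.3] shift [-83.  234.9 125.2] turn [-1.e-02 -1.e-02 -2.e+01]
```

```bash
python3 -m inch '[{"x":-5,"y":45,"z":0,"rx":0,"ry":0,"rz":-7},{"x":-10,"y":90,"z":0,"rx":0,"ry":0,"rz":-14},{"x":-15,"y":135,"z":0,"rx":0,"ry":0,"rz":-20},{"x":-40,"y":175,"z":0,"rx":0,"ry":0,"rz":-20},{"x":-65,"y":210,"z":0,"rx":0,"ry":0,"rz":-20},{"x":-83,"y":235,"z":0,"rx":0,"ry":0,"rz":-20},{"x":-83,"y":235,"z":40,"rx":0,"ry":0,"rz":-20},{"x":-83,"y":235,"z":80,"rx":0,"ry":0,"rz":-20},{"x":-83,"y":235,"z":115,"rx":0,"ry":0,"rz":-20},{"x":-83,"y":235,"z":125,"rx":0,"ry":0,"rz":-20},{"x":-83,"y":235,"z":125,"rx":0,"ry":0,"rz":-20},{"x":-83,"y":235,"z":125,"rx":0,"ry":0,"rz":-20}]'
cat > rel.py <<'E'
from h import *
import sys
o=r.get_obs(); print(o["t"],np.round(o["tool_pos"],1),o["grip_width"],np.round(o["wrist_force"],1))
a=np.radians(9.8);M=np.array([[np.cos(a),np.sin(a)],[-np.sin(a),np.cos(a)]])
for n in("top","side"):
    s=r.snapshot(n); cv2.imwrite(f"pics/{n}{sys.argv[1]}.png",s["pixels"])
    d=r.cut_out("tongs",s)
    if not d: print(n,"no tongs"); continue
    print(n,d[0]["score"],d[0]["box"])
    k=cv2.erode(d[0]["mask"].astype(np.uint8),np.ones((2,2)))>0
    P=pts(s,k); q=np.c_[(P[:,:2]-[524.2,-250.2])@M.T,P[:,2]]
    zt=np.median(q[:,2]); q=q[abs(q[:,2]-zt)<12]
    print(" tongs n",len(q),"z",zt.round(1),"x ext",np.percentile(q[:,0],[0.5,99.5]).round(1))
    xs,c=[],[]
    for b in range(int(q[:,0].min()),int(q[:,0].max()),15):
        e=q[(q[:,0]>=b)&(q[:,0]<b+15)]
        if len(e)>8: l,h=np.percentile(e[:,1],[3,97]); xs.append(b+7.5);c.append((l+h)/2); print("  ",b,l.round(1),h.round(1),np.median(e[:,2]).round(1))
    P=pts(s,np.ones((420,560),bool)); fitdock(P,9.8,(524.2,-250.2))
E
python3 rel.py 2
```

```text
t: 6.65
tool_pos: [369.0, -277.0, 70.9]
tool_rot: [3.129, 0.275, 0.003]
wrist_force: [-0.1, 0.2, -1.9]
grip_width: 29.9
grasp_force: 30.0
6.65 [ 369.  -277.    70.9] 29.857955495026093 [-0.1  0.2 -1.9]
top 0.69 [421.6, 278.2, 53.0, 141.8]
 tongs n 1459 z 89.4 x ext [-260.8  -16.8]
   -262 -13.8 14.6 89.3
   -247 -12.0 14.9 88.7
   -232 -7.9 14.7 88.7
   -142 -13.1 15.8 88.9
   -127 -13.6 15.4 89.1
   -112 -13.6 15.5 88.7
   -97 -13.3 15.8 89.4
   -82 -17.9 20.4 90.1
   -67 -18.6 21.4 90.2
   -52 -18.7 21.7 90.3
   -37 -15.3 20.4 89.5
   -22 -11.4 15.6 88.9
strip front x -107.6 floor z 25.8 lo [-19.8 -20.  -19.    8.1   8.1   8.1   8.6   8.1   7.3] hi [30.  30.2 30.5 30.4 30.7 30.4 30.  30.5 30.4] slope deg 14.87
side 0.78 [94.5, 359.6, 153.4, 59.0]
 tongs n 1571 z 90.2 x ext [-232.5  -19.6]
   -239 6.7 11.2 90.7
   -224 5.6 11.3 90.0
   -134 -15.9 12.4 89.7
   -119 -15.6 12.2 89.9
   -104 -15.5 12.0 89.8
   -89 -18.8 12.1 90.5
   -74 -20.9 17.7 91.2
   -59 -21.2 17.2 91.0
   -44 -21.1 17.7 90.9
   -29 -14.5 10.1 89.7
strip front x -111.1 floor z 26.4 lo [-29.4 -29.  -29.2 -29.6 -29.6 -29.7 -29.8 -29.8 -29.8] hi [20.8 20.7 21.7 -4.7 -6.6 -6.9 -6.9 -6.7 -7.2] slope deg -15.44
```

```bash
python3 -m inch '[{"x":0,"y":-0.5,"z":20,"rx":0,"ry":0,"rz":0},{"x":0,"y":-0.5,"z":32,"rx":0,"ry":0,"rz":0},{"x":0,"y":-0.5,"z":36,"rx":0,"ry":0,"rz":0},{"x":0,"y":-0.5,"z":38,"rx":0,"ry":0,"rz":0},{"x":0,"y":-0.5,"z":38,"rx":0,"ry":0,"rz":0},{"x":0,"y":-0.5,"z":38,"rx":0,"ry":0,"rz":0}]'
python3 -m inch '[{"x":8,"y":0,"z":0.5,"rx":0,"ry":0,"rz":0},{"x":16,"y":0,"z":0.5,"rx":0,"ry":0,"rz":0},{"x":24,"y":0,"z":0.5,"rx":0,"ry":0,"rz":0},{"x":30,"y":0,"z":0.5,"rx":0,"ry":0,"rz":0},{"x":35,"y":0,"z":0.5,"rx":0,"ry":0,"rz":0},{"x":35,"y":0,"z":0.5,"rx":0,"ry":0,"rz":0}]'
```

```text
t: 7.45
tool_pos: [367.8, -276.9, 32.1]
tool_rot: [3.129, 0.273, 0.001]
wrist_force: [-0.0, -0.2, -2.6]
grip_width: 29.9
grasp_force: 30.0
t: 8.05
tool_pos: [403.0, -270.3, 31.2]
tool_rot: [3.129, 0.275, 0.001]
wrist_force: [0.2, -0.0, -2.4]
grip_width: 29.6
grasp_force: 30.0
```

```bash
python3 -m inch '[{"x":5,"y":0,"z":0,"rx":0,"ry":0,"rz":0},{"x":10,"y":0,"z":0,"rx":0,"ry":0,"rz":0},{"x":15,"y":0,"z":0,"rx":0,"ry":0,"rz":0},{"x":20,"y":0,"z":0,"rx":0,"ry":0,"rz":0},{"x":25,"y":0,"z":0.3,"rx":0,"ry":0,"rz":0},{"x":30,"y":0,"z":0.5,"rx":0,"ry":0,"rz":0},{"x":30,"y":0,"z":0.5,"rx":0,"ry":0,"rz":0}]'
python3 rel.py 3
```

```text
t: 8.75
tool_pos: [432.5, -265.1, 30.7]
tool_rot: [3.129, 0.275, 0.001]
wrist_force: [0.3, 0.4, -2.3]
grip_width: 29.9
grasp_force: 30.0
8.75 [ 432.5 -265.1   30.7] 29.942835512980494 [ 0.3  0.4 -2.3]
top 0.85 [406.1, 248.3, 51.4, 147.4]
 tongs n 1326 z 49.2 x ext [-227.2   42.6]
   -229 -8.1 10.6 48.5
   -214 -9.2 12.5 49.5
   -199 -13.0 15.6 49.6
   -184 -13.3 15.5 48.6
   -169 -11.4 15.9 49.0
   -154 10.2 16.0 49.8
   -79 -11.1 9.6 48.5
   -64 -12.3 16.3 49.0
   -49 -12.4 16.3 48.8
   -34 -11.3 16.8 48.8
   -19 -13.3 20.2 49.2
   -4 -15.3 22.8 49.8
   11 -18.1 22.1 49.7
   26 -15.3 20.0 49.4
   41 -7.6 15.2 48.8
strip front x -100.7 floor z 25.9 lo [-28.  -28.7 -28.9 -28.6 -28.4 -28.1] hi [30.  30.7 30.6 30.2 30.2 30.3] slope deg 0.02
side 0.69 [125.2, 356.7, 159.0, 63.0]
 tongs n 1522 z 49.2 x ext [-203.6   43.3]
   -209 4.2 12.6 50.4
   -194 2.2 12.4 49.5
   -179 4.4 12.8 49.0
   -164 -14.1 11.2 49.2
   -149 -14.6 11.3 49.2
   -74 -13.7 11.3 48.4
   -59 -14.1 12.7 48.7
   -44 -14.1 13.2 49.1
   -29 -14.0 13.0 48.8
   -14 -19.4 18.2 49.9
   1 -19.5 18.8 50.1
   16 -19.3 18.2 49.8
   31 -13.2 11.8 48.7
strip front x -87.3 floor z 26.1 lo [-27.8 -29.5 -29.7 -29.3 -29.8 -30.1] hi [29.9 29.2 28.8 29.  29.3 26.3] slope deg -2.95
```

```bash
python3 -m inch '[{"x":5,"y":0.3,"z":0,"rx":0,"ry":0,"rz":0},{"x":10,"y":0.3,"z":0,"rx":0,"ry":0,"rz":0},{"x":15,"y":0.3,"z":0,"rx":0,"ry":0,"rz":0},{"x":20,"y":0.3,"z":0,"rx":0,"ry":0,"rz":0},{"x":25,"y":0.3,"z":0,"rx":0,"ry":0,"rz":0},{"x":30,"y":0.3,"z":0,"rx":0,"ry":0,"rz":0},{"x":35,"y":0.3,"z":0,"rx":0,"ry":0,"rz":0},{"x":35,"y":0.3,"z":0,"rx":0,"ry":0,"rz":0}]'
python3 -m inch '[{"x":1,"y":0,"z":0,"rx":0,"ry":0,"rz":0},{"x":2,"y":0,"z":0,"rx":0,"ry":0,"rz":0},{"x":3,"y":0,"z":0,"rx":0,"ry":0,"rz":0},{"x":4,"y":0,"z":0,"rx":0,"ry":0,"rz":0},{"x":4,"y":0,"z":0,"rx":0,"ry":0,"rz":0}]'
```

```text
t: 9.75
tool_pos: [467.1, -259.3, 30.7]
tool_rot: [3.129, 0.275, 0.001]
wrist_force: [0.1, -0.1, -1.2]
grip_width: 29.6
grasp_force: 30.0
t: 10.25
tool_pos: [470.1, -258.9, 30.7]
tool_rot: [3.13, 0.273, 0.0]
wrist_force: [-0.2, 0.4, -1.1]
grip_width: 29.7
grasp_force: 30.0
```

```bash
python3 -m inch '[{"x":1,"y":0,"z":0,"rx":0,"ry":0,"rz":0},{"x":2,"y":0,"z":0,"rx":0,"ry":0,"rz":0},{"x":3,"y":0,"z":0,"rx":0,"ry":0,"rz":0},{"x":3,"y":0,"z":0,"rx":0,"ry":0,"rz":0}]'
python3 -m inch '[{"x":1,"y":0,"z":0,"rx":0,"ry":0,"rz":0},{"x":2,"y":0,"z":0,"rx":0,"ry":0,"rz":0},{"x":2,"y":0,"z":0,"rx":0,"ry":0,"rz":0}]'
```

```text
t: 10.65
tool_pos: [473.2, -258.3, 30.7]
tool_rot: [3.13, 0.274, 0.0]
wrist_force: [-0.0, 0.2, -1.7]
grip_width: 29.5
grasp_force: 30.0
t: 10.95
tool_pos: [473.6, -258.2, 30.6]
tool_rot: [-3.129, -0.273, 0.004]
wrist_force: [-4.5, -0.1, 3.2]
grip_width: 30.0
grasp_force: 30.0
```

```bash
python3 -m inch '[{"x":1,"y":0,"z":0,"rx":0,"ry":0,"rz":0},{"x":2,"y":0,"z":0,"rx":0,"ry":0,"rz":0},{"x":2,"y":0,"z":0,"rx":0,"ry":0,"rz":0}]'; python3 rel.py 4
```

```text
t: 11.25
tool_pos: [473.6, -258.2, 30.6]
tool_rot: [-3.129, -0.272, 0.009]
wrist_force: [-10.1, -0.6, 8.9]
grip_width: 29.4
grasp_force: 30.0
11.25 [ 473.6 -258.2   30.6] 29.371841768423188 [-10.1  -0.6   8.9]
top 0.79 [405.6, 225.0, 46.9, 148.0]
 tongs n 1057 z 49.1 x ext [-182.7   87.6]
   -185 -8.6 12.0 49.2
   -170 -10.2 12.9 49.9
   -155 -11.7 15.6 49.4
   -140 -11.9 16.0 49.2
   -125 -12.4 15.5 48.5
   -110 -6.5 15.8 49.0
   -20 -10.8 16.2 49.0
   -5 -10.9 16.4 48.9
   10 -11.7 16.7 48.7
   25 -17.1 20.1 49.7
   40 -17.9 18.6 50.2
   55 -11.2 18.3 50.0
   70 -13.6 19.4 48.7
   85 -8.8 15.9 48.2
strip front x -114.8 floor z 25.9 lo [-7.  15.5] hi [28.1 23.5] slope deg 21.22
side 0.67 [142.1, 346.7, 165.7, 73.3]
 tongs n 1536 z 49.1 x ext [-181.    85.6]
   -189 -4.7 9.1 50.0
   -174 -9.4 9.6 50.3
   -159 -14.7 12.9 50.1
   -144 -14.8 13.9 49.4
   -129 -14.6 13.0 49.3
   -114 -14.6 13.1 49.4
   -99 -14.5 12.4 49.3
   -24 -14.0 13.6 49.5
   -9 -14.2 13.5 49.4
   6 -14.1 12.9 48.9
   21 -18.7 14.2 49.5
   36 -19.4 18.6 50.1
   66 -4.7 12.7 48.9
   81 -4.5 10.7 48.4
strip front x -111.8 floor z 26.3 lo [-29.3 -28.9 -22.2 -19.9 -19.7] hi [ 29.4  29.9  30.  -14.  -14.4] slope deg -19.18
```

View pics/top4.png

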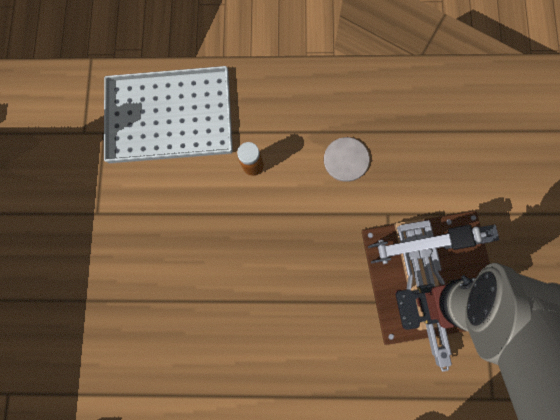

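The tongs are in the channel with the nose at the stop, at about (415,228), and the keeper arm crosses above them. I relax the push and release.

```bash
python3 -m inch '[{"x":-1,"y":0,"z":0,"rx":0,"ry":0,"rz":0},{"x":-2,"y":0,"z":0,"rx":0,"ry":0,"rz":0},{"x":-2,"y":0,"z":0,"rx":0,"ry":0,"rz":0}]'
python3 -m inch '[{"x":0,"y":0,"z":0,"rx":0,"ry":0,"rz":0},{"x":0,"y":0,"z":0,"rx":0,"ry":0,"rz":0},{"x":0,"y":0,"z":0,"rx":0,"ry":0,"rz":0},{"x":0,"y":0,"z":0,"rx":0,"ry":0,"rz":0},{"x":0,"y":0,"z":0,"rx":0,"ry":0,"rz":0},{"x":0,"y":0,"z":-20,"rx":0,"ry":0,"rz":0},{"x":0,"y":0,"z":-60,"rx":0,"ry":0,"rz":0},{"x":0,"y":0,"z":-110,"rx":0,"ry":0,"rz":0},{"x":0,"y":0,"z":-160,"rx":0,"ry":0,"rz":0},{"x":0,"y":0,"z":-185,"rx":0,"ry":0,"rz":0},{"x":0,"y":0,"z":-185,"rx":0,"ry":0,"rz":0},{"x":0,"y":0,"z":-185,"rx":0,"ry":0,"rz":0}]' -1
python3 rel.py 5
python3 -c "
from h import *
a=np.radians(9.8)
def W(x,y,z): return [524.2+x*np.cos(a)-y*np.sin(a),-250.2+x*np.sin(a)+y*np.cos(a),z]
go(W(55,-50,215),9.8);go(W(55,-50,150),9.8)"
```

```text
t: 11.75
tool_pos: [473.6, -258.2, 30.6]
tool_rot: [-3.129, -0.272, 0.003]
wrist_force: [-6.2, -0.8, 3.6]
grip_width: 29.6
grasp_force: 30.0
t: 12.95
tool_pos: [474.9, -258.0, 215.6]
tool_rot: [3.129, 0.273, 0.001]
wrist_force: [-0.1, 0.4, 0.7]
grip_width: 87.7
grasp_force: 0.0
12.95 [ 474.9 -258.   215.6] 87.66837038392929 [-0.1  0.4  0.7]
top 0.91 [404.2, 224.1, 49.1, 147.0]
 tongs n 1354 z 48.5 x ext [-185.8   89.1]
   -188 -7.0 11.9 47.6
   -173 -9.0 12.8 49.6
   -158 -10.9 15.6 49.4
   -143 7.9 16.2 48.8
   -128 8.0 16.1 48.9
   -113 8.2 16.1 49.0
   -98 8.5 16.0 48.6
   -83 8.4 16.2 48.3
   -68 8.8 16.4 49.0
   -53 -6.8 16.0 48.8
   -38 -11.6 16.2 48.7
   -23 -12.1 16.4 48.7
   -8 -12.7 16.2 48.7
   7 -13.4 16.2 48.2
   22 -15.4 20.2 49.0
   37 -19.1 21.2 49.8
   67 -16.0 18.2 48.9
   82 -11.5 15.2 48.4
strip front x -107.9 floor z 25.8 lo [ -1.9  -2.2  -1.7  -1.9  -2.1  -1.7  -3.   -2.1 -28.8] hi [30.8 30.8 30.8 30.5 30.3 30.4 30.3 30.4 29.5] slope deg -6.97
side 0.68 [138.0, 344.5, 167.2, 74.7]
 tongs n 1684 z 49.0 x ext [-180.8   86.5]
   -189 -4.8 8.0 49.7
   -174 -9.7 10.4 50.5
   -159 -14.5 12.8 50.3
   -144 -14.6 11.5 49.0
   -129 -14.6 12.7 49.1
   -114 -14.7 10.3 49.3
   -99 -14.9 -9.2 48.9
   -84 -14.8 -9.5 48.9
   -69 -14.4 -8.5 49.1
   -54 -14.5 -8.8 49.2
   -39 -14.6 -8.9 48.9
   -24 -14.2 -8.1 49.2
   -9 -14.3 12.6 49.0
   6 -14.3 13.5 49.2
   21 -18.9 17.0 49.8
   36 -19.2 20.2 50.0
   66 -5.2 12.4 49.2
   81 -4.6 10.9 48.7
strip front x -111.3 floor z 26.3 lo [-29.7 -29.7 -29.9 -29.6 -29.8 -29.4 -29.7 -29.5 -29.7] hi [8.1 8.5 8.  8.5 7.8 8.7 8.2 8.2 8.4] slope deg 0.11
from [ 474.  -257.6  213.9] shift [105.6  51.6  -1.5] turn [-0.1   0.16  0.19]
from [ 474.  -257.6  213.9] shift [105.8  51.7  63.5] turn [-0.1   0.16  0.19]
```

```bash
python3 -m inch '[{"x":0,"y":0,"z":0,"rx":0,"ry":0,"rz":0},{"x":0,"y":0,"z":0,"rx":0,"ry":0,"rz":0},{"x":45,"y":20,"z":0,"rx":0,"ry":0,"rz":0},{"x":85,"y":40,"z":0,"rx":0,"ry":0,"rz":0},{"x":105,"y":49,"z":0,"rx":0,"ry":0,"rz":0},{"x":105,"y":49,"z":0,"rx":0,"ry":0,"rz":0},{"x":105,"y":49,"z":0,"rx":0,"ry":0,"rz":0},{"x":105,"y":49,"z":0,"rx":0,"ry":0,"rz":0}]' 1
python3 -c "
from h import *
a=np.radians(9.8)
def W(x,y,z): return [524.2+x*np.cos(a)-y*np.sin(a),-250.2+x*np.sin(a)+y*np.cos(a),z]
go(W(55,-48.4,155),9.8);go(W(55,-75,63),9.8)
s=r.snapshot('side');cv2.imwrite('pics/side6.png',s['pixels'][220:420,120:400].repeat(2,0).repeat(2,1))"
```

```text
t: 13.95
tool_pos: [585.4, -288.1, 215.5]
tool_rot: [-3.129, -0.272, 0.002]
wrist_force: [-0.2, 0.6, -0.1]
grip_width: 27.3
grasp_force: 0.0
from [ 585.4 -288.1  215.5] shift [ 1.2  0.7 60.5] turn [-0.02  0.07  0.15]
from [ 585.4 -288.1  215.5] shift [  1.2  27.3 152.5] turn [-0.02  0.07  0.15]
```

View pics/side6.png

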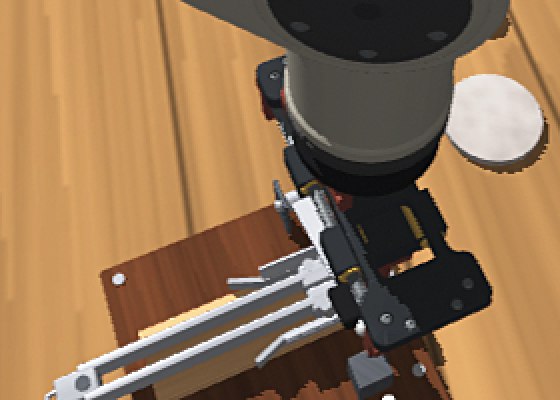

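The side view shows the gripper above the pad, with the tongs' head under the keeper arm between the guides. Fingers are still closing. I press along the pad's arc.

```bash
python3 -m inch '[{"x":1,"y":0,"z":20,"rx":0,"ry":0,"rz":0},{"x":1,"y":0,"z":40,"rx":0,"ry":0,"rz":0},{"x":1,"y":0,"z":50,"rx":0,"ry":0,"rz":0},{"x":1,"y":0,"z":55,"rx":0,"ry":0,"rz":0},{"x":1,"y":0,"z":58,"rx":0,"ry":0,"rz":0},{"x":1,"y":0,"z":64,"rx":0,"ry":0,"rz":0},{"x":1,"y":2,"z":72,"rx":0,"ry":0,"rz":0},{"x":1,"y":5,"z":80,"rx":0,"ry":0,"rz":0},{"x":1,"y":5,"z":80,"rx":0,"ry":0,"rz":0}]' 1
```

```text
t: 14.9
tool_pos: [588.5, -293.3, 134.7]
tool_rot: [-3.13, -0.273, 0.001]
wrist_force: [0.6, 0.6, 1.6]
grip_width: 0.3
grasp_force: 0.9
```

```bash
python3 -m inch '[{"x":0,"y":4,"z":8,"rx":0,"ry":0,"rz":0},{"x":0,"y":8,"z":16,"rx":0,"ry":0,"rz":0},{"x":0,"y":11,"z":24,"rx":0,"ry":0,"rz":0},{"x":0,"y":14,"z":31,"rx":0,"ry":0,"rz":0},{"x":0,"y":16,"z":38,"rx":0,"ry":0,"rz":0},{"x":0,"y":18,"z":45,"rx":0,"ry":0,"rz":0},{"x":0,"y":19,"z":51,"rx":0,"ry":0,"rz":0},{"x":0,"y":20,"z":56,"rx":0,"ry":0,"rz":0},{"x":0,"y":21,"z":61,"rx":0,"ry":0,"rz":0},{"x":0,"y":21,"z":61,"rx":0,"ry":0,"rz":0}]' 1
python3 -m inch '[{"x":0,"y":0,"z":3,"rx":0,"ry":0,"rz":0},{"x":0,"y":0.5,"z":6,"rx":0,"ry":0,"rz":0},{"x":0,"y":0.5,"z":9,"rx":0,"ry":0,"rz":0},{"x":0,"y":0.5,"z":11,"rx":0,"ry":0,"rz":0},{"x":0,"y":0.5,"z":11,"rx":0,"ry":0,"rz":0}]' 1
```

```text
t: 15.9
tool_pos: [592.5, -313.1, 74.4]
tool_rot: [-3.129, -0.274, -0.0]
wrist_force: [1.8, 1.9, 3.4]
grip_width: 0.7
grasp_force: 1.7
t: 16.4
tool_pos: [592.1, -314.0, 63.2]
tool_rot: [-3.13, -0.273, 0.001]
wrist_force: [1.5, 1.1, 2.2]
grip_width: 0.6
grasp_force: 0.9
```

```bash
python3 -m inch '[{"x":0,"y":0,"z":1,"rx":0,"ry":0,"rz":0},{"x":0,"y":0,"z":2,"rx":0,"ry":0,"rz":0},{"x":0,"y":0,"z":3,"rx":0,"ry":0,"rz":0},{"x":0,"y":0,"z":3,"rx":0,"ry":0,"rz":0}]' 1
```

```text
t: 16.8
tool_pos: [592.3, -314.1, 62.5]
tool_rot: [-3.13, -0.273, 0.0]
wrist_force: [-4.1, 4.0, 15.6]
grip_width: 0.4
grasp_force: 8.2
```

Hard limit reached (15.6 N at z 62.5). I retreat straight up, then move aside to look.

```bash
python3 -m inch '[{"x":0,"y":0,"z":-5,"rx":0,"ry":0,"rz":0},{"x":0,"y":0,"z":-15,"rx":0,"ry":0,"rz":0},{"x":0,"y":0,"z":-40,"rx":0,"ry":0,"rz":0},{"x":0,"y":0,"z":-80,"rx":0,"ry":0,"rz":0},{"x":0,"y":0,"z":-130,"rx":0,"ry":0,"rz":0},{"x":0,"y":0,"z":-170,"rx":0,"ry":0,"rz":0},{"x":0,"y":50,"z":-170,"rx":0,"ry":0,"rz":0},{"x":0,"y":100,"z":-170,"rx":0,"ry":0,"rz":0},{"x":0,"y":150,"z":-170,"rx":0,"ry":0,"rz":0},{"x":0,"y":180,"z":-170,"rx":0,"ry":0,"rz":0},{"x":0,"y":180,"z":-170,"rx":0,"ry":0,"rz":0},{"x":0,"y":180,"z":-170,"rx":0,"ry":0,"rz":0}]'
python3 - <<'E'
from h import *
a=np.radians(9.8);M=np.array([[np.cos(a),np.sin(a)],[-np.sin(a),np.cos(a)]])
im=[]
for n in("top","side"):
    s=r.snapshot(n); im.append(s["pixels"][200:420,340:520] if n=="top" else s["pixels"][200:420,140:360])
    P=pts(s,np.ones((420,560),bool)); q=np.c_[(P[:,:2]-[524.2,-250.2])@M.T,P[:,2]]
    k=(abs(q[:,0]-55)<15)&(abs(q[:,1]+75)<15)&(q[:,2]<160); print(n,"pad z",np.percentile(q[k,2],[5,50,95]).round(1),k.sum())
    for d in r.cut_out("tongs",s)[:1]:
        P=pts(s,d["mask"]); t=np.c_[(P[:,:2]-[524.2,-250.2])@M.T,P[:,2]]; t=t[abs(t[:,2]-50)<8]; print("tongs",np.percentile(t,[.5,50,99.5],axis=0).round(1).tolist())
cv2.imwrite("pics/end.png",cv2.resize(np.hstack(im),None,fx=2,fy=2))
E
```

```text
t: 18.0
tool_pos: [622.8, -491.4, 229.7]
tool_rot: [-3.129, -0.271, 0.002]
wrist_force: [0.2, 1.2, -0.9]
grip_width: 0.6
grasp_force: 0.0
top pad z [19.1 62.5 65.2] 255
tongs [[-177.0, -17.0, 42.1], [-54.8, 2.0, 49.4], [89.4, 21.8, 53.3]]Traceback (most recent call last):
  File "<stdin>", line 7, in <module>
    return _quantile_unchecked(
        a, q, axis, out, overwrite_input, method, keepdims, weights)
    return _ureduce(a,
                    func=_quantile_ureduce_func,
    ...<5 lines>...
                    overwrite_input=overwrite_input,
                    method=method)
    r = func(a, **kwargs)
    result = _quantile(arr,
                       quantiles=q,
    ...<2 lines>...
                       out=out,
                       weights=wgt)
    slices_having_nans = np.isnan(arr[-1, ...])
                                  ~~~^^^^^^^^^
IndexError: index -1 is out of bounds for axis 0 with size 0
```

Run:
```python
from h import *
s=r.snapshot("top"); cv2.imwrite("pics/end.png",cv2.resize(s["pixels"][190:370,330:530],None,fx=3,fy=3))
```

```text
(no output)
```

View pics/end.png

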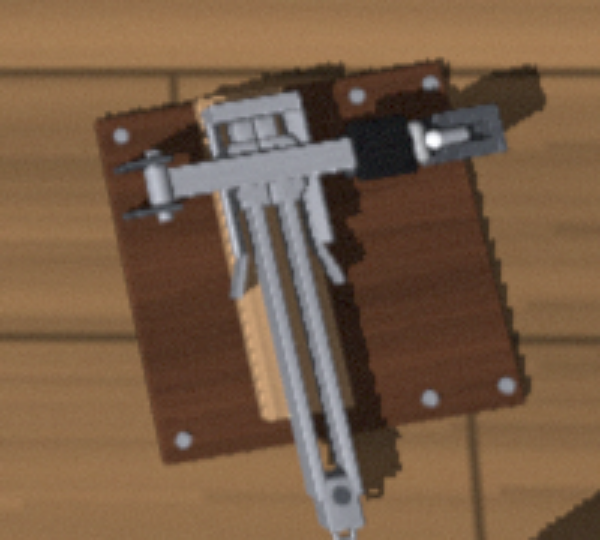

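The picture shows the keeper arm down and caught at the housing, (430,140), and the tongs' nose against the stop at about (257,120). The robot is clear, so I hand in.

```bash
python3 -c "
from station import r
print(r.hand_in())"
```

```text
the job is handed in; nothing more can be done
None
```

The tongs are in the dock with their head against the end stop, the keeper arm is latched down by itself, the coaster and jar were not touched, and I handed the job in after about 18 s of robot time (no verdict was returned).

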